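# Rock the angle gauge on the worn stud to its red mark

## Task

In the coppersmith's shop, find the working angle on the worn iron stud: pick up the angle gauge by its wooden grip, stand it upright and centred on top of the stud (feel for the contact, the stud's height differs each time), then rock it sideways on the stud until its swinging pointer settles on the red mark. Finish while still holding the gauge there in the gripper, pressed lightly on the stud with the pointer at rest on the mark, and leave the other things on the bench where they are.

Things in the scene. Friction and masses are not known exactly. Their poses are not given: they have to be found in the camera images.
- gauge: angle gauge, 0.35 to 0.55 kg, standing upright. Origin: centre of the underside of its flat steel foot, 40 (x) x 100 (y) x 12 mm; z up. Above it a round white dial with brass rim, 100 mm across, 12 mm thick, faces to -x and +x (both show the same), centre 62 mm up. On top a wooden grip block 30 (x) x 40 (y) mm, 112 to 150 mm above the origin, to be taken from above across either pair of sides
- pointer (a joint): black pointer hanging freely by its weight from a pivot at the dial centre (gauge x axis); swings at about 3 Hz, at rest in about 1 s. Value (rad): 0 when it points straight at the foot, positive when its tip is towards the gauge +y side. At rest it equals the angle by which the gauge's top leans towards its +y side (a turn about its -x axis)
- pointer_tip (a point): tip of the pointer, 40 mm from the pivot
- mark (a joint): the red mark, 7 mm wide and 14 mm long, on the lower part of the dial; set stiffly, it stays where it is on the dial. Value (rad), same sense as the pointer's: 0 would be straight below the pivot, at the start it stands somewhere from 0.22 to 0.45 towards the gauge's +y side
- mark_tip (a point): middle of the red mark, 40 mm from the pivot; the pointer's tip must settle here
- stake: dark oak block 110 x 110 x 50 mm, fixed, a round rigid iron stud standing out of the middle of its top. Origin: centre of the block's underside, straight below the stud axis. The stud has a domed head 47 mm across, uneven: a lump about 12 mm off its axis stands up to 3 mm above the crown. The stud height differs each time and is to be felt: its top is 90 to 118 mm above the bench
- bowl: copper bowl, 150 mm across, 60 mm high, origin under its centre; leave alone
- hammer: hammer, 260 mm long, lying on the bench; leave alone
- cone: copper cone, 90 mm across at the foot, 140 mm high; origin under its centre; leave alone
- jar: amber jar with black lid, 64 mm across, 85 mm high; leave alone
- collar: brass collar, 70 mm across, 30 mm high; leave alone
- offcut: wooden offcut 120 x 70 x 40 mm; leave alone

How it is judged:
By the outcome, as a careful person would: the job done as asked, in the order asked, and still so for the second after the job is handed in, while the arm keeps its last pose, push and grip.
It also fails if it takes over 54 s, if anything falls off the work surface, if the arm or the gripper's body presses on something with over 40 N, if the wrist force passes 120 N, or if a joint passes its speed limit or range.

## Robot

A 7-joint arm with a two-finger parallel gripper is mounted at the origin on the work surface. World frame = base frame: x ahead of the robot, y to its left, z up, the work surface at z = 0. Lengths are in m, angles in rad, forces in N, time in s.
With the tool pointing down it reaches from about 0.425 to 0.875 m from the base axis. Payload 4.7 kg.
Tool frame: the origin (TCP) lies where the fingers leave the gripper's body, on its centre line; the fingertips stand 70 mm ahead of it and the grasp point (between the pads) lies 51 mm ahead of it; z points along the fingers, y is the line along which they close (so a half turn about z gives the same grasp; the last joint's range is limited). The gripper opens to 87 mm and grips with 3 to 60 N. Pads are 19 mm wide; open, the fingers measure 117 mm over their backs; the gripper's body (75 mm by 190 mm) begins 51 mm behind the grasp point.
Start: joints at [-1.33, 0.321, -0.07, 1.45, 0.023, 1.371, -0.057], TCP at [0.146, 0.633, 0.292] pointing down, gripper open.
Joint ranges: [-2.86, 2.86], [-0.3, 2.09], [-1.38, 1.24], [0.06, 2.45], [-1.56, 4.7], [0.09, 2.05], [-2.69, 2.69]. Speed limits (rad/s): [2.57, 2.57, 3.14, 3.14, 3.14, 3.14, 3.14].

## Interface

Orientations are given as a rotation vector (axis times angle).
In Python, from bench import get_state, get_image, get_calibration, close_job gives the robot as it stands.
- The arm moves only by the tool send_rows, never from a script. Its argument "rows" is a list of rows, each an object of numbers: "hand": the finger opening in mm, from 0 to 87; "x", "y", "z": the shift along the world's x, y, z in mm; "roll": the turn about the world's z in degrees. A call has 1 to 10 rows; each row shifts and turns the commanded pose from where the row before left it; what a row does not reach is not made up. A row lasts 1/10 s, in which the tool goes at most 50 mm and 8.59 degrees, less where a joint would pass 70% of its speed; a pose out of reach is approached as far as the arm can. A call is refused whole if a number of a shift passes 50 or a number of a turn 8.59, either way. A call with a gripper value outside its range is refused whole. The fingers move at their own pace and stop on an object; "force" is the grip in N (left out, the last holds). Time passes only in rows, so rows that do not move let the fingers close. It gives the time, the measured TCP pose, the force, the opening and the grip force at its end, in the units of the state.
- get_state(): the state, without advancing time (a new reading comes with each control period).
- get_image(name): name is "scene" or "top" or "wrist"; returns the picture (480x640x3 uint8, blue, green, red); there is no depth.
- get_calibration(name): a dict with "mtx" (3x3 intrinsics, pixels), "D" ([k1, k2, p1, p2, k3] as OpenCV has them; the pictures are not rectified), "world_from_camera" (4x4, takes a point from camera to world coordinates). Camera axes: x right, y down, z forward; pixel columns grow to the right and rows downward; lengths in m; the calibration is good to about 2 mm. A picture is of the moment at which its call begins: read the wrist's pose just before it. get_calibration takes no time and is no camera call; for the wrist camera it gives the pose at the moment of the call.
- close_job(): hands the job in; it is judged then, once.
The state is a dict: "time": time; "joint_positions": joint angles; "qd": joint speeds; "joint_torque": joint torques, N m; "position": TCP position; "tool_rot": TCP orientation; "ft_force": force on the tool from outside, world axes, zero at the start; "torque": the same for the moment, N m; "grip_width": opening from 0.0 (shut) to 1.0 (fully open); "grip_force": force on a finger pad.
Only numpy, scipy, OpenCV 4.12 (cv2) and the standard library are available. Lean on these libraries where they do the work, as an engineer would, in place of code of your own. Each camera call takes 0.05 s, during which the arm holds its last target. There are 200 camera calls.

## Working session

There is one attempt and no reset: what is moved stays moved. The work goes in short steps, Python scripts to look and compute and a tool call to move; the robot and the scene stay as the last step left them, time stands still between calls to the robot, and variables do not carry over. Pictures are saved under pics/ and viewed, at most 10 in all, crops included, and the job is handed in when it is done.

Besides the shell and the picture viewer there is one more tool, called after "Request:" as name(argument=value, ...), one argument or row to a line, values as JSON. send_rows: Moves the arm, as the interface text tells. Its arguments: {"type":"object","properties":{"rows":{"type":"array","items":{"type":"object","properties":{"hand":{"type":"number"},"x":{"type":"number"},"y":{"type":"number"},"z":{"type":"number"},"roll":{"type":"number"}}}},"force":{"type":"number"}},"required":["rows"]}

```bash
mkdir -p pics
cat > h.py <<'E'
import cv2, numpy as np
from bench import *
def ray(cal,px):
    u=cv2.undistortPoints(np.array([[px]],float),np.array(cal["mtx"],float),np.array(cal["D"],float))[0,0]
    T=np.array(cal["world_from_camera"]); return T[:3,3], T[:3,:3]@np.array([u[0],u[1],1.])
def onplane(cal,px,z):
    o,d=ray(cal,px); return o+d*(z-o[2])/d[2]
def onx(cal,px,p,n):
    o,d=ray(cal,px); return o+d*(np.dot(np.array(p)-o,n)/np.dot(d,n))
def tri(c1,p1,c2,p2):
    o1,d1=ray(c1,p1);o2,d2=ray(c2,p2)
    s=np.linalg.lstsq(np.c_[d1,-d2],o2-o1,rcond=None)[0]
    a=o1+s[0]*d1;b=o2+s[1]*d2; return (a+b)/2,np.linalg.norm(a-b)
def proj(cal,P):
    T=np.linalg.inv(np.array(cal["world_from_camera"]))
    return cv2.projectPoints(np.array([P],float),cv2.Rodrigues(T[:3,:3])[0],T[:3,3],np.array(cal["mtx"],float),np.array(cal["D"],float))[0][0,0]
E
python3 - <<'E'
from h import *
for n in("scene","top"):
    cv2.imwrite(f"pics/{n}0.png",get_image(n)); c=get_calibration(n); print(n,np.round(np.array(c["world_from_camera"]),3).tolist(),np.round(c["mtx"],0).tolist())
s=get_state(); print(s)
E
```

```text
scene [[0.272, 0.774, -0.572, 1.509], [0.962, -0.225, 0.153, -0.222], [-0.01, -0.592, -0.806, 1.347], [0.0, 0.0, 0.0, 1.0]] [[555.0, 0.0, 313.0], [0.0, 555.0, 242.0], [0.0, 0.0, 1.0]]
top [[-0.078, -0.976, 0.203, 0.403], [-0.997, 0.078, -0.011, 0.008], [-0.005, -0.204, -0.979, 1.089], [0.0, 0.0, 0.0, 1.0]] [[441.0, 0.0, 327.0], [0.0, 441.0, 236.0], [0.0, 0.0, 1.0]]
{'time': 0.1, 'joint_positions': array([-1.32996333,  0.32172774, -0.07009151,  1.45153906,  0.02260967,
        1.37079429, -0.05691705]), 'qd': array([ 0.00088015, -0.00094189,  0.00053646, -0.00204851,  0.00020552,
        0.00139923,  0.0008523 ]), 'joint_torque': array([ 1.33009262e-04, -4.92570841e+01, -4.05714065e-01, -3.13395238e+01,
       -6.41336571e-02,  3.96316010e-02,  6.98377471e-05]), 'position': array([0.14607332, 0.63299423, 0.29129156]), 'tool_rot': array([-3.55349149e-01, -3.12133870e+00,  2.63743043e-03]), 'ft_force': array([-0.91956331, -0.29070908,  0.25769016]), 'torque': array([-0.02997531, -0.02301171,  0.05661299]), 'grip_force': 0.0, 'grip_width': 0.9992777378782703}
```

View pics/scene0.png

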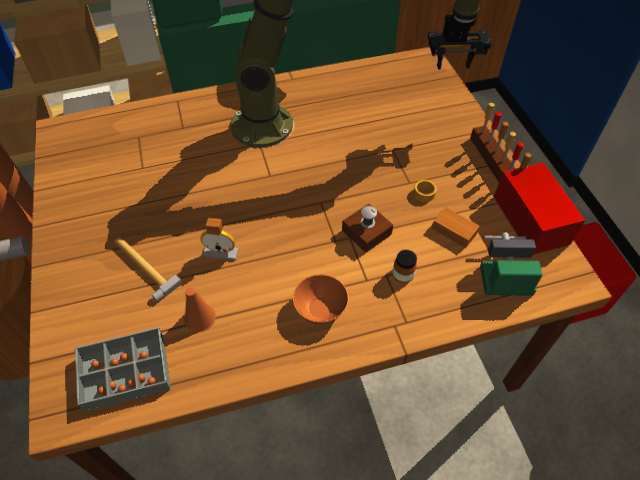

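View pics/top0.png

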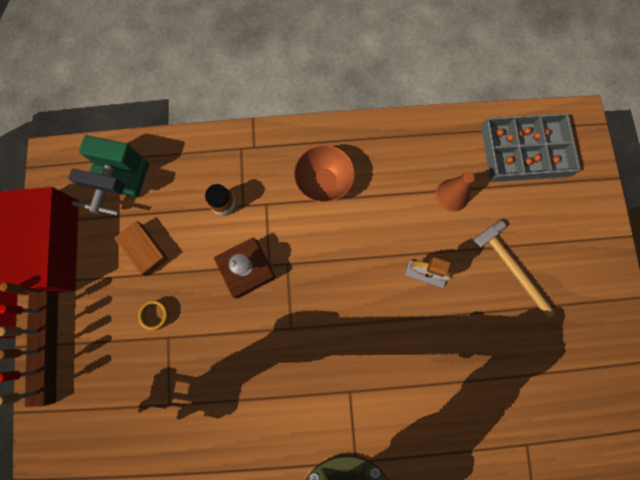

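Run:
```python
from h import *
s=cv2.imread("pics/scene0.png");t=cv2.imread("pics/top0.png")
def c(im,x,y,w,h): return cv2.resize(im[y:y+h,x:x+w],(400,300),interpolation=cv2.INTER_CUBIC)
cv2.imwrite("pics/c1.png",np.vstack([np.hstack([c(s,192,212,60,45).copy(),c(t,400,245,60,45)]),np.hstack([c(s,335,195,64,48),c(t,210,235,72,54)])]))
```

```text
(no output)
```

View pics/c1.png

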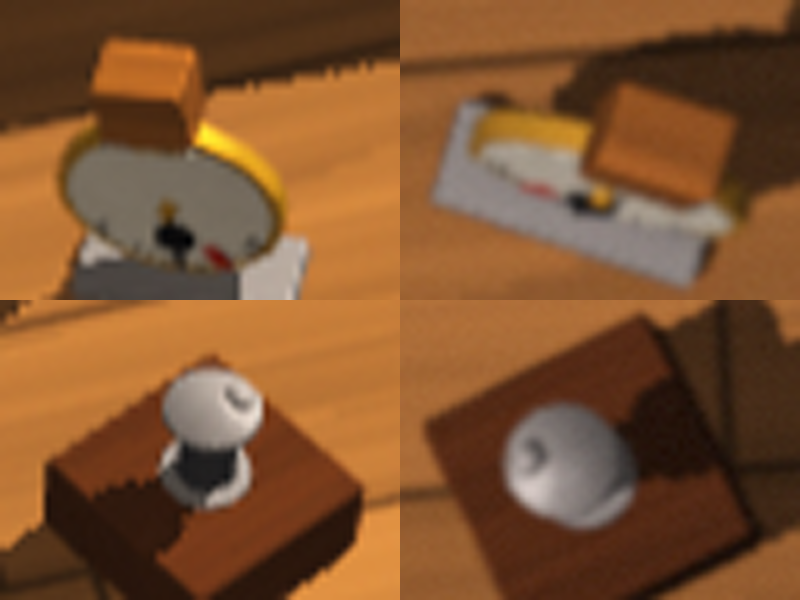

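Run:
```python
from h import *
from scipy.spatial.transform import Rotation as R
c=get_calibration("top");s=get_calibration("scene")
k=60/400;
S=lambda x,y:(192+x*k,212+y*k); T=lambda x,y:(400+(x-400)*k,245+y*k)
print("grip tri",tri(s,S(145,68),c,T(665,142)), onplane(s,S(145,68),.15),onplane(c,T(665,142),.15))
a=onplane(c,T(434,200),.012);b=onplane(c,T(693,282),.012);print("foot near edge",a,b,np.linalg.norm(a-b))
d=a-b;print("gauge y yaw deg",np.degrees(np.arctan2(d[1],d[0])))
p=[T(625,85),T(738,118)];e=onplane(c,p[0],.15)-onplane(c,p[1],.15);print("grip edge yaw",np.degrees(np.arctan2(e[1],e[0])),np.linalg.norm(e))
k2=64/400;k3=72/400
S2=lambda x,y:(335+x*k2,195+(y-300)*k2); T2=lambda x,y:(210+(x-400)*k3,235+(y-300)*k3)
print("stud head",tri(s,S2(212,405),c,T2(568,462)))
print("lump",tri(s,S2(240,397),c,T2(530,453)))
q=[(427,425),(645,315),(757,537)];Q=[onplane(c,T2(*x),.05) for x in q];print(Q,"stake ctr",(Q[0]+Q[2])/2)
M=R.from_rotvec(get_state()["tool_rot"]).as_matrix();print(M)
w=get_calibration("wrist");Tt=np.eye(4);Tt[:3,:3]=M;Tt[:3,3]=get_state()["position"]
print("wrist in tool",np.round(np.linalg.inv(Tt)@np.array(w["world_from_camera"]),3), w["mtx"])
```

```text
grip tri (array([ 0.5141303 , -0.2397345 ,  0.14582648]), np.float64(0.0032915126353543615)) [ 0.51829502 -0.23812078  0.15      ] [ 0.51327271 -0.2402804   0.15      ]
foot near edge [ 0.51501586 -0.18866014  0.012     ] [ 0.47716505 -0.28043877  0.012     ] 0.09927739060492632
gauge y yaw deg 67.58805209198677
grip edge yaw 68.81001260544436 0.03793076316503379
stud head (array([0.56124271, 0.20068537, 0.09461409]), np.float64(0.005039442322753834))
lump (array([0.5649795 , 0.2138408 , 0.10072515]), np.float64(0.0028217796281772797))
[array([0.58864636, 0.26712878, 0.05      ]), array([0.62955148, 0.17066338, 0.05      ]), array([0.52934218, 0.12737514, 0.05      ])] stake ctr [0.55899427 0.19725196 0.05      ]
[[-9.74410257e-01  2.24776717e-01 -2.79926740e-04]
 [ 2.24776869e-01  9.74408852e-01 -1.65806594e-03]
 [-9.99315255e-05 -1.67855752e-03 -9.99998586e-01]]
wrist in tool [[ 0.    -0.955 -0.298  0.083]
 [ 1.     0.     0.    -0.   ]
 [-0.    -0.298  0.955 -0.093]
 [ 0.     0.     0.     1.   ]] [[382.21852304   0.         325.27411536]
 [  0.         382.21852304 233.03951511]
 [  0.           0.           1.        ]]
```

Request:
send_rows(
  rows=[
    {"x": 40,"y": -43,"roll": -8.25},
    {"x": 40,"y": -43,"roll": -8.25},
    {"x": 40,"y": -43,"roll": -8.25},
    {"x": 40,"y": -43,"roll": -8.25},
    {"x": 40,"y": -43,"roll": -8.25},
    {"x": 40,"y": -43,"roll": -8.25},
    {"x": 40,"y": -43,"roll": -8.25},
    {"x": 40,"y": -43,"roll": -8.25},
    {"x": 40,"y": -43,"roll": -8.25},
    {"x": 40,"y": -43,"roll": -8.25},
  ],
)

```text
schema error: expected keys hand, x, y, z, roll
```

Request:
send_rows(
  rows=[
    {"x": -3,"y": -44,"roll": -8.25},
    {"x": -3,"y": -44,"roll": -8.25},
    {"x": -3,"y": -44},
    {"x": -3,"y": -44},
    {"x": -3,"y": -44},
    {"x": -3,"y": -44},
    {"x": -3,"y": -44},
    {"x": -3,"y": -44},
    {"x": -3,"y": -44},
    {"x": -3,"y": -44},
  ],
)

```text
schema error: expected keys hand, x, y, z, roll
```

Request:
send_rows(
  rows=[
    {"hand": 87},
    {"hand": 87},
    {"hand": 87},
  ],
)

```text
schema error: expected keys hand, x, y, z, roll
```

Run:
```python
from h import *
from scipy.spatial.transform import Rotation as R
s=get_state();w=get_calibration("wrist");cv2.imwrite("pics/w1.png",get_image("wrist"))
print(s["time"],s["position"],s["ft_force"],R.from_rotvec(s["tool_rot"]).as_matrix()[:,1]);print(proj(w,[.514,-.24,.15]))
```

```text
0.1 [0.14607332 0.63299423 0.29129156] [-0.91956331 -0.29070908  0.25769016] [ 0.22477672  0.97440885 -0.00167856]
[-238.45320462  628.25103055]
```

View pics/w1.png

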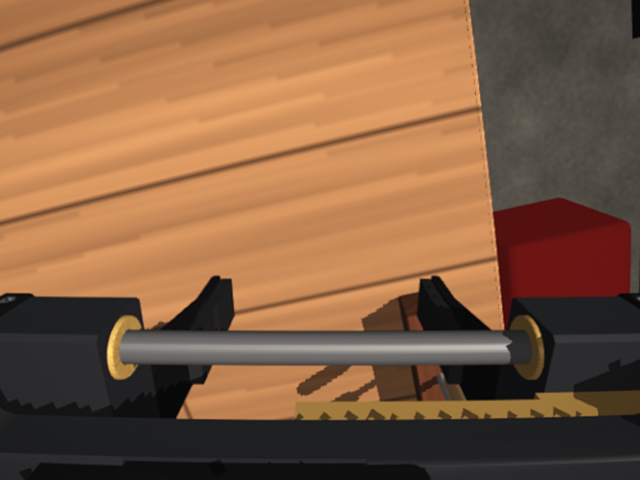

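The moves were refused because every key is required in each row, so the picture only shows the fingers at the start: tips near (220,290) and (435,290). I'm resending the rows with all keys.

Request:
send_rows(
  rows=[
    {"hand": 87,"x": 40,"y": -43,"z": 0,"roll": -8.25},
    {"hand": 87,"x": 40,"y": -43,"z": 0,"roll": -8.25},
    {"hand": 87,"x": 40,"y": -43,"z": 0,"roll": -8.25},
    {"hand": 87,"x": 40,"y": -43,"z": 0,"roll": -8.25},
    {"hand": 87,"x": 40,"y": -43,"z": 0,"roll": -8.25},
    {"hand": 87,"x": 40,"y": -43,"z": 0,"roll": -8.25},
    {"hand": 87,"x": 40,"y": -43,"z": 0,"roll": -8.25},
    {"hand": 87,"x": 40,"y": -43,"z": 0,"roll": -8.25},
    {"hand": 87,"x": 40,"y": -43,"z": 0,"roll": -8.25},
    {"hand": 87,"x": 40,"y": -43,"z": 0,"roll": -8.25},
  ],
)

```text
time: 1.15
position: [0.4876, 0.2655, 0.2923]
tool_rot: [-2.331, -2.106, -0.0]
ft_force: [0.6, 0.3, -0.1]
grip_width: 0.997
grip_force: 0.0
```

Request:
send_rows(
  rows=[
    {"hand": 87,"x": 3,"y": -46,"z": 0,"roll": -8.25},
    {"hand": 87,"x": 3,"y": -46,"z": 0,"roll": -8.25},
    {"hand": 87,"x": 3,"y": -46,"z": 0,"roll": 0},
    {"hand": 87,"x": 3,"y": -46,"z": 0,"roll": 0},
    {"hand": 87,"x": 3,"y": -46,"z": 0,"roll": 0},
    {"hand": 87,"x": 3,"y": -46,"z": 0,"roll": 0},
    {"hand": 87,"x": 3,"y": -46,"z": 0,"roll": 0},
    {"hand": 87,"x": 3,"y": -46,"z": 0,"roll": 0},
    {"hand": 87,"x": 2,"y": -46,"z": 0,"roll": 0},
    {"hand": 87,"x": 0,"y": -46,"z": 0,"roll": 0},
  ],
)

```text
time: 2.15
position: [0.5125, -0.1943, 0.2923]
tool_rot: [2.604, 1.757, 0.001]
ft_force: [0.8, 0.3, -0.5]
grip_width: 0.999
grip_force: 0.0
```

Request:
send_rows(
  rows=[
    {"hand": 87,"x": 0,"y": -40,"z": 0,"roll": 0},
    {"hand": 87,"x": 0,"y": 0,"z": 0,"roll": 0},
    {"hand": 87,"x": 0,"y": 0,"z": 0,"roll": 0},
  ],
)

```text
time: 2.45
position: [0.5122, -0.2336, 0.2919]
tool_rot: [-2.606, -1.753, 0.001]
ft_force: [0.5, 0.8, -0.0]
grip_width: 0.997
grip_force: 0.0
```

Run:
```python
from h import *
from scipy.spatial.transform import Rotation as R
s=get_state();w=get_calibration("wrist");cv2.imwrite("pics/w2.png",get_image("wrist"))
m=R.from_rotvec(s["tool_rot"]).as_matrix()[:,1]
print(s["time"],s["position"],s["ft_force"],np.degrees(np.arctan2(m[1],m[0])));print(proj(w,[.514,-.24,.15]))
```

```text
2.45 [ 0.51222814 -0.23357509  0.2919429 ] [ 0.50062855  0.84812297 -0.03325716] -22.14731335333496
[332.56897684 253.51020719]
```

View pics/w2.png

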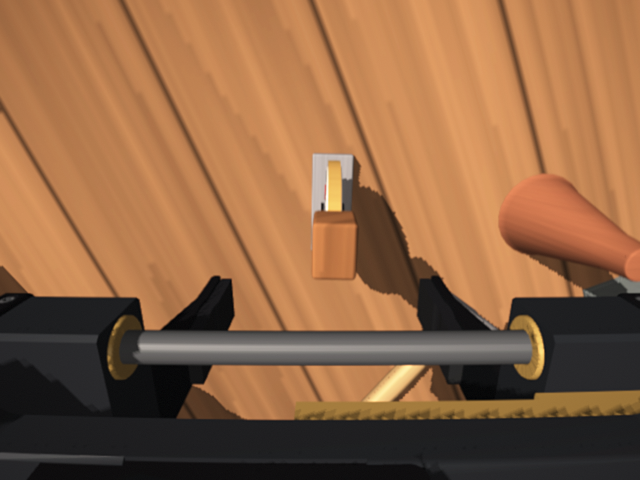

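Run:
```python
from h import *
w=get_calibration("wrist")
for p in [(335,250),(314,222),(356,222),(356,279),(314,279)]: print(onplane(w,p,.15))
for p in [(313,154),(353,154)]: print(onplane(w,p,.012))
```

```text
[ 0.51693589 -0.2366002   0.15      ]
[ 0.51147798 -0.21398334  0.15      ]
[ 0.5362957  -0.22398475  0.15      ]
[ 0.52240134 -0.26099176  0.15      ]
[ 0.49637758 -0.25049699  0.15      ]
[ 0.51809594 -0.18505654  0.012     ]
[ 0.55374484 -0.19941546  0.012     ]
```

Request:
send_rows(
  rows=[
    {"hand": 87,"x": 4,"y": -4,"z": -30,"roll": 0},
    {"hand": 87,"x": 0,"y": 0,"z": -30,"roll": 0},
    {"hand": 87,"x": 0,"y": 0,"z": -25,"roll": 0},
    {"hand": 87,"x": 0,"y": 0,"z": -23,"roll": 0},
    {"hand": 87,"x": 0,"y": 0,"z": 0,"roll": 0},
    {"hand": 20,"x": 0,"y": 0,"z": 0,"roll": 0},
    {"hand": 20,"x": 0,"y": 0,"z": 0,"roll": 0},
    {"hand": 20,"x": 0,"y": 0,"z": 0,"roll": 0},
    {"hand": 20,"x": 0,"y": 0,"z": 0,"roll": 0},
    {"hand": 20,"x": 0,"y": 0,"z": 0,"roll": 0},
  ],
  force=20,
)

```text
time: 3.5
position: [0.517, -0.2368, 0.1849]
tool_rot: [2.604, 1.757, 0.001]
ft_force: [-0.0, 0.5, -0.6]
grip_width: 0.631
grip_force: 0.0
```

Request:
send_rows(
  rows=[
    {"hand": 20,"x": 0,"y": 0,"z": 0,"roll": 0},
    {"hand": 20,"x": 0,"y": 0,"z": 0,"roll": 0},
  ],
)

```text
time: 3.7
position: [0.5167, -0.2368, 0.1843]
tool_rot: [2.604, 1.757, 0.0]
ft_force: [-0.6, 0.8, 0.1]
grip_width: 0.447
grip_force: 0.0
```

Request:
send_rows(
  rows=[
    {"hand": 20,"x": 0,"y": 0,"z": 0,"roll": 0},
    {"hand": 20,"x": 0,"y": 0,"z": 0,"roll": 0},
    {"hand": 20,"x": 0,"y": 0,"z": 0,"roll": 0},
    {"hand": 20,"x": 0,"y": 0,"z": 0,"roll": 0},
    {"hand": 20,"x": 0,"y": 0,"z": 0,"roll": 0},
  ],
)

```text
time: 4.2
position: [0.5168, -0.2368, 0.1843]
tool_rot: [2.604, 1.757, 0.0]
ft_force: [0.8, -0.6, -1.7]
grip_width: 0.347
grip_force: 19.8
```

Request:
send_rows(
  rows=[
    {"hand": 20,"x": 0,"y": 0,"z": 10,"roll": 0},
    {"hand": 20,"x": 0,"y": 0,"z": 20,"roll": 0},
    {"hand": 20,"x": 0,"y": 0,"z": 30,"roll": 0},
    {"hand": 20,"x": 0,"y": 0,"z": 40,"roll": 0},
    {"hand": 20,"x": 0,"y": 0,"z": 40,"roll": 0},
    {"hand": 20,"x": 0,"y": 0,"z": 20,"roll": 0},
    {"hand": 20,"x": 0,"y": 0,"z": 0,"roll": 0},
  ],
)

```text
time: 4.9
position: [0.5174, -0.2376, 0.3474]
tool_rot: [2.602, 1.754, 0.006]
ft_force: [1.5, 0.1, -4.5]
grip_width: 0.345
grip_force: 19.8
```

Request:
send_rows(
  rows=[
    {"hand": 20,"x": 1,"y": 10,"z": 0,"roll": 0},
    {"hand": 20,"x": 2,"y": 20,"z": 0,"roll": 0},
    {"hand": 20,"x": 3,"y": 30,"z": 0,"roll": 0},
    {"hand": 20,"x": 3,"y": 30,"z": 0,"roll": 0},
    {"hand": 20,"x": 3,"y": 30,"z": 0,"roll": 0},
    {"hand": 20,"x": 3,"y": 30,"z": 0,"roll": 0},
    {"hand": 20,"x": 3,"y": 30,"z": 0,"roll": 0},
    {"hand": 20,"x": 3,"y": 30,"z": 0,"roll": 0},
    {"hand": 20,"x": 3,"y": 30,"z": 0,"roll": 0},
    {"hand": 20,"x": 3,"y": 30,"z": 0,"roll": 0},
  ],
  force=40,
)

```text
time: 5.9
position: [0.5422, 0.0355, 0.3415]
tool_rot: [-2.602, -1.757, 0.007]
ft_force: [0.1, -0.3, -5.1]
grip_width: 0.344
grip_force: 39.7
```

Request:
send_rows(
  rows=[
    {"hand": 20,"x": 3,"y": 30,"z": 0,"roll": 0},
    {"hand": 20,"x": 3,"y": 30,"z": 0,"roll": 0},
    {"hand": 20,"x": 3,"y": 30,"z": 0,"roll": 0},
    {"hand": 20,"x": 3,"y": 30,"z": 0,"roll": 0},
    {"hand": 20,"x": 2,"y": 25,"z": 0,"roll": 0},
    {"hand": 20,"x": 2,"y": 15,"z": 0,"roll": 0},
    {"hand": 20,"x": 0,"y": 6,"z": 0,"roll": 0},
    {"hand": 20,"x": 0,"y": 0,"z": 0,"roll": 0},
    {"hand": 20,"x": 0,"y": 0,"z": 0,"roll": 0},
  ],
)

```text
time: 6.8
position: [0.5598, 0.1974, 0.3439]
tool_rot: [2.606, 1.753, -0.002]
ft_force: [0.1, -1.1, -5.2]
grip_width: 0.344
grip_force: 39.7
```

Run:
```python
from h import *
s=get_state();im=get_image("scene");t=get_image("top");print(s["position"],s["ft_force"],s["torque"],s["time"])
c=get_calibration("scene")
p=proj(c,[.56,.2,.17]);print(p)
x,y=int(p[0])-50,int(p[1])-45
ct=get_calibration("top");q=proj(ct,[.56,.2,.14]);X,Y=int(q[0])-50,int(q[1])-37
print(x,y,X,Y)
cv2.imwrite("pics/s2.png",np.hstack([cv2.resize(im[y:y+90,x:x+70],(420,540),interpolation=cv2.INTER_CUBIC),cv2.resize(t[Y:Y+90,X:X+60],(360,540),interpolation=cv2.INTER_CUBIC)]))
```

```text
[0.55981085 0.19736248 0.34394398] [ 0.1190338  -1.05188007 -5.19763793] [-0.19503322  0.05545512  0.00775701] 6.8
[369.56889012 194.65781122]
319 149 185 224
```

View pics/s2.png

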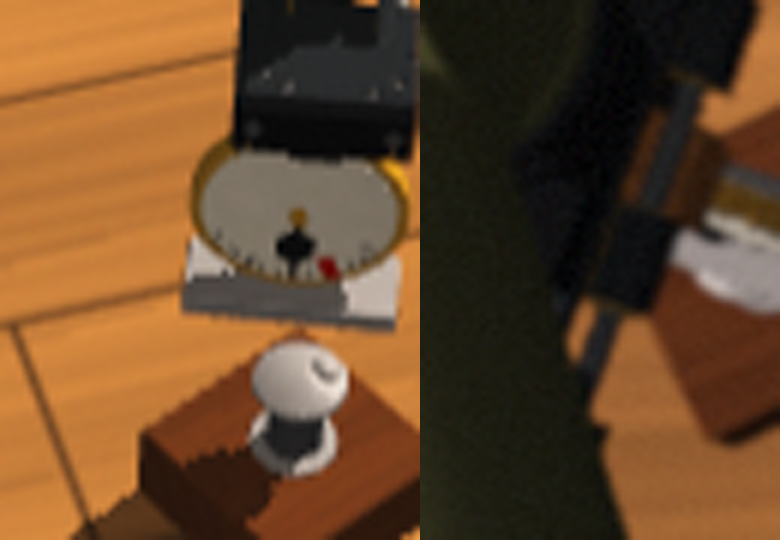

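```bash
cat >> h.py <<'E'
import math
GX=np.array([math.cos(math.radians(-22.1)),math.sin(math.radians(-22.1)),0]);GY=np.array([-GX[1],GX[0],0])
def dial(pts,base):
    c=get_calibration("scene");return [ (lambda q:(1000*np.dot(q-base,GY),1000*q[2]))(onx(c,p,np.array(base)+GX*.0065,GX)) for p in pts]
def red(im,box):
    x,y,w,h=box;a=im[y:y+h,x:x+w].astype(float);b,g,r=a[...,0],a[...,1],a[...,2]
    wt=np.clip(r-2.2*np.maximum(b,g)-10,0,None)*(r>80);yy,xx=np.mgrid[y:y+h,x:x+w];return (wt*xx).sum()/wt.sum(),(wt*yy).sum()/wt.sum(),wt.sum()
E
python3 - <<'E'
from h import *
f=lambda x,y:(319+x/6,149+y/6)
base=[.5598,.1974,0]
pts=[f(298,217),f(293,272),f(328,268),f(198,200),f(408,207),f(183,312),f(396,328)]
d=dial(pts,base);print(d)
p=d[0]
for q in d[1:3]: print(np.arctan2(q[0]-p[0],p[1]-q[1]),np.hypot(q[0]-p[0],p[1]-q[1]))
cs=get_calibration("scene");print(proj(cs,[.56,.199,.1]),f(300,380), onplane(cs,f(300,366),.105))
E
```

```text
[(np.float64(-2.987287517688277), np.float64(216.93936346867181)), (np.float64(-2.64456596777501), np.float64(179.06644713412433)), (np.float64(13.234897946281073), np.float64(183.72767640306108)), (np.float64(-48.87697983798986), np.float64(223.235957762822)), (np.float64(45.81371079321797), np.float64(229.17732915635148)), (np.float64(-52.3357333765364), np.float64(144.59297361125857)), (np.float64(48.29050080846819), np.float64(145.0536066603567))]
0.009049004631938754 37.874466989575026
0.45436345514062326 36.96181081834971
[367.51381922 210.62636787] (369.0, 212.33333333333334) [0.56278557 0.20222051 0.105     ]
```

Request:
send_rows(
  rows=[
    {"hand": 20,"x": 2,"y": 5,"z": -10,"roll": 0},
    {"hand": 20,"x": 0,"y": 0,"z": -10,"roll": 0},
    {"hand": 20,"x": 0,"y": 0,"z": -8,"roll": 0},
    {"hand": 20,"x": 0,"y": 0,"z": -4,"roll": 0},
    {"hand": 20,"x": 0,"y": 0,"z": -3,"roll": 0},
    {"hand": 20,"x": 0,"y": 0,"z": 0,"roll": 0},
  ],
  force=25,
)

```text
time: 7.5
position: [0.5616, 0.2041, 0.3088]
tool_rot: [2.604, 1.757, -0.001]
ft_force: [0.0, -0.3, -4.7]
grip_width: 0.344
grip_force: 24.8
```

Request:
send_rows(
  rows=[
    {"hand": 20,"x": 0,"y": 0,"z": -1.5,"roll": 0},
    {"hand": 20,"x": 0,"y": 0,"z": -1.5,"roll": 0},
    {"hand": 20,"x": 0,"y": 0,"z": -1.5,"roll": 0},
    {"hand": 20,"x": 0,"y": 0,"z": 0,"roll": 0},
  ],
)

```text
time: 7.9
position: [0.5617, 0.2043, 0.3047]
tool_rot: [2.604, 1.757, -0.0]
ft_force: [0.9, -0.3, -5.2]
grip_width: 0.347
grip_force: 24.8
```

Request:
send_rows(
  rows=[
    {"hand": 20,"x": 0,"y": 0,"z": -1.5,"roll": 0},
    {"hand": 20,"x": 0,"y": 0,"z": -1.5,"roll": 0},
    {"hand": 20,"x": 0,"y": 0,"z": 0,"roll": 0},
  ],
)

```text
time: 8.2
position: [0.5616, 0.2043, 0.3015]
tool_rot: [2.604, 1.757, -0.001]
ft_force: [-0.6, -0.2, -5.1]
grip_width: 0.344
grip_force: 24.8
```

Request:
send_rows(
  rows=[
    {"hand": 20,"x": 0,"y": 0,"z": -1.5,"roll": 0},
    {"hand": 20,"x": 0,"y": 0,"z": -1.5,"roll": 0},
    {"hand": 20,"x": 0,"y": 0,"z": 0,"roll": 0},
  ],
)

```text
time: 8.5
position: [0.5616, 0.2042, 0.2985]
tool_rot: [2.604, 1.757, -0.001]
ft_force: [0.1, 0.5, -5.3]
grip_width: 0.345
grip_force: 24.8
```

Request:
send_rows(
  rows=[
    {"hand": 20,"x": 0,"y": 0,"z": -1.5,"roll": 0},
    {"hand": 20,"x": 0,"y": 0,"z": -1.5,"roll": 0},
    {"hand": 20,"x": 0,"y": 0,"z": 0,"roll": 0},
  ],
)

```text
time: 8.8
position: [0.5616, 0.2042, 0.2955]
tool_rot: [2.604, 1.757, -0.001]
ft_force: [-0.3, -0.3, -5.4]
grip_width: 0.345
grip_force: 24.8
```

Request:
send_rows(
  rows=[
    {"hand": 20,"x": 0,"y": -1,"z": -1.5,"roll": 0},
    {"hand": 20,"x": 0,"y": 0,"z": -1.5,"roll": 0},
    {"hand": 20,"x": 0,"y": 0,"z": 0,"roll": 0},
  ],
)

```text
time: 9.1
position: [0.5616, 0.2031, 0.2925]
tool_rot: [2.605, 1.757, -0.001]
ft_force: [-0.4, -0.1, -5.2]
grip_width: 0.346
grip_force: 24.8
```

Request:
send_rows(
  rows=[
    {"hand": 20,"x": 0,"y": 0,"z": -1.5,"roll": 0},
    {"hand": 20,"x": 0,"y": 0,"z": -1.5,"roll": 0},
    {"hand": 20,"x": 0,"y": 0,"z": 0,"roll": 0},
  ],
)

```text
time: 9.4
position: [0.562, 0.2033, 0.2914]
tool_rot: [-2.604, -1.757, -0.003]
ft_force: [-2.3, -1.0, 4.7]
grip_width: 0.342
grip_force: 24.7
```

Request:
send_rows(
  rows=[
    {"hand": 20,"x": 0,"y": 0,"z": 0,"roll": 0},
    {"hand": 20,"x": 1.9,"y": 4.6,"z": 0,"roll": 0},
    {"hand": 20,"x": 1.9,"y": 4.6,"z": 0,"roll": 0},
    {"hand": 20,"x": 1.9,"y": 4.6,"z": 0,"roll": 0},
    {"hand": 20,"x": 0,"y": 0,"z": 0,"roll": 0},
  ],
  force=15,
)

```text
time: 9.9
position: [0.5683, 0.2179, 0.2911]
tool_rot: [2.603, 1.758, 0.005]
ft_force: [-0.4, 0.2, 5.3]
grip_width: 0.344
grip_force: 15.0
```

Run:
```python
from h import *
s=get_state();im=get_image("scene");cv2.imwrite("pics/s3.png",cv2.resize(im[165:240,319:409],(720,600),interpolation=cv2.INTER_CUBIC));cv2.imwrite("pics/s3raw.png",im);print(s["position"],s["ft_force"],s["torque"],s["time"])
```

```text
[0.56829333 0.21788969 0.29113159] [-0.42243149  0.21793899  5.26266587] [-0.18130126  0.38838608 -0.00096751] 9.9
```

View pics/s3.png

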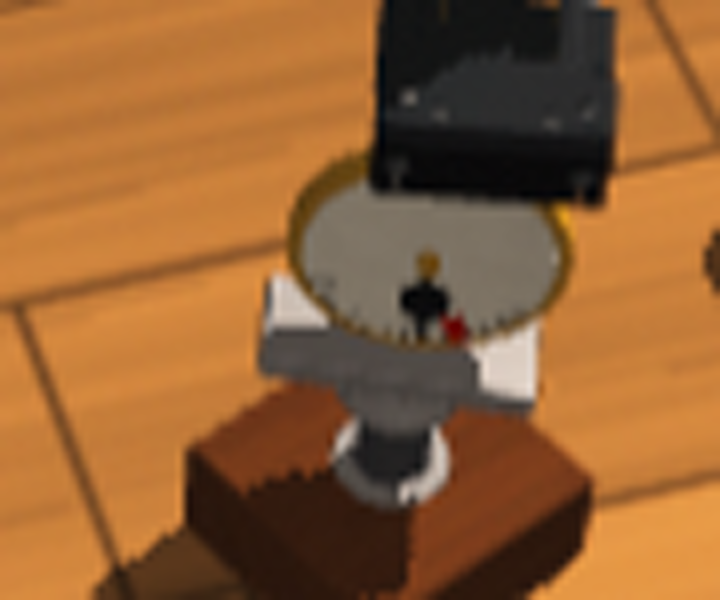

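Request:
send_rows(
  rows=[
    {"hand": 20,"x": 1.9,"y": 4.6,"z": 0,"roll": 0},
    {"hand": 20,"x": 1.9,"y": 4.6,"z": -0.5,"roll": 0},
    {"hand": 20,"x": 0,"y": 0,"z": 0,"roll": 0},
  ],
)

```text
time: 10.25
position: [0.572, 0.2276, 0.2901]
tool_rot: [2.603, 1.758, 0.004]
ft_force: [-1.1, -0.4, 4.1]
grip_width: 0.344
grip_force: 15.0
```

Request:
send_rows(
  rows=[
    {"hand": 20,"x": 1.9,"y": 4.6,"z": -0.7,"roll": 0},
    {"hand": 20,"x": 1.9,"y": 4.6,"z": -0.9,"roll": 0},
    {"hand": 20,"x": 1.9,"y": 4.6,"z": -1,"roll": 0},
    {"hand": 20,"x": 0,"y": 0,"z": 0,"roll": 0},
  ],
)

```text
time: 10.65
position: [0.5776, 0.2417, 0.2871]
tool_rot: [2.603, 1.759, 0.004]
ft_force: [0.6, 0.5, 4.8]
grip_width: 0.34
grip_force: 15.0
```

Run:
```python
from h import *
s=get_state();im=get_image("scene");cv2.imwrite("pics/s4raw.png",im);cv2.imwrite("pics/s4.png",cv2.resize(im[165:240,319:409],(720,600),interpolation=cv2.INTER_CUBIC));print(s["position"],s["ft_force"],s["torque"],s["time"])
```

```text
[0.57763746 0.24165983 0.2870702 ] [0.63789567 0.47267488 4.83943586] [ 0.07408425  0.07213206 -0.01843763] 10.65
```

View pics/s4.png

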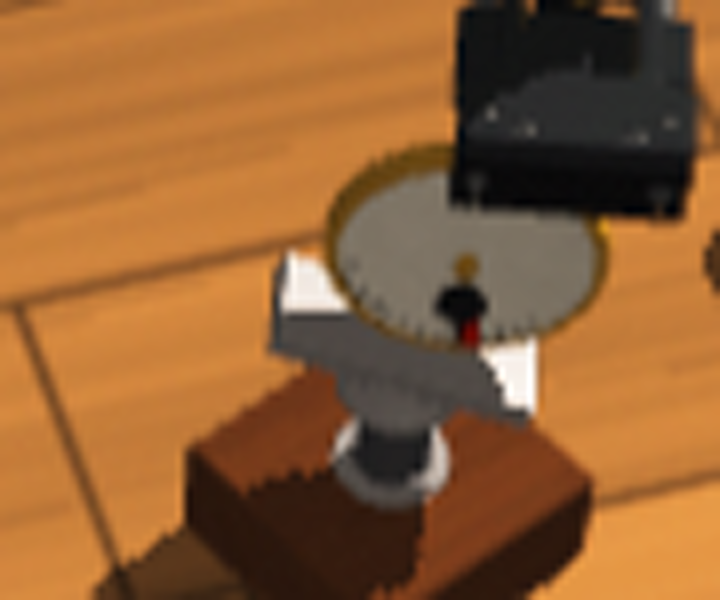

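Run:
```python
from h import *
for n,base,ft in (("s3raw",[.5617,.2033,0],[(258,372),(530,410)]),("s4raw",[.5617,.2033,0],[(270,352),(532,420)])):
    im=cv2.imread(f"pics/{n}.png"); r=red(im,(319,195,90,20)); g=lambda p:(319+p[0]/8,165+p[1]/8)
    b=np.array(base)
    F=dial([g(p) for p in ft],b+GX*.0135); t=np.arctan2(F[0][1]-F[1][1],F[1][0]-F[0][0])
    M=dial([r[:2]],b)[0]; print(n,"red px",r,"tilt",t,"foot",F,"mark",M)
    x,y=int(r[0])-5,int(r[1])-9; print(im[y:y+14,x:x+11,2]); print(im[y:y+14,x:x+11,1]); print(x,y)
```

```text
s3raw red px (np.float64(375.42486702127667), np.float64(205.67420212765958), np.float64(300.79999999999995)) tilt 0.09359060769041763 foot [(np.float64(-51.26379235876463), np.float64(114.34798490235276)), (np.float64(47.004477094064306), np.float64(105.12405067400921))] mark (np.float64(16.02001683880061), np.float64(132.50677028304136))
[[125 115 116 119 125 125 125 124 124 125 125]
 [124 101 107 106 126 124 124 123 123 123 124]
 [125 107 102 103 125 125 125 123 124 122 123]
 [124  94  80 110 125 125 126 124 125 123 123]
 [ 93  47  28  95 105 124 125 124 124 124 124]
 [ 12  12  12  15  51 113 125 125 124 125 124]
 [ 12  13  11  12  18  94 124 124 124 126 125]
 [ 13  13  12  12  19 106 122 124 124 125 126]
 [ 56  13  19  40  67 115 109 123 124 124 124]
 [ 92  25  61  93 110 100  96 115 123 103 121]
 [107  31  84 124  96 100  99  86 118  86 113]
 [112  62  84 115  80 100  98 110 134 135 163]
 [ 88  92  96  91  92  92  91 135 186 188 218]
 [ 81  81  81  81  80  82  82  85 179 216 217]]
[[114 100  93 101 115 115 114 114 114 115 115]
 [113  76  73  73 116 114 114 112 112 113 114]
 [114
[... 1535 characters left out ...]
 80  81  81  80  90 223 247 247]]
[[116 115 114 106  84  74  88 116 115 114 113]
 [116 115 114  97  68  72  79 114 114 114 112]
 [115 115 114 106  70  67  95 115 115 114 114]
 [114 114  95  86  55  50  91 115 115 114 113]
 [114 102  43  12  11  14  32  97 114 114 114]
 [114  73  13  12  12  12  14  48 114 114 115]
 [114  56  12  11  11  11  11  30 114 115 115]
 [115  84  51  22  11  11  17  75 114 115 115]
 [114 114  97  57  13  11  20 113 113 103 113]
 [110 103 103  84  13   9  18 104 113  79 111]
 [ 89  78  82  72  24  15  19  78  99  67 112]
 [ 71  70  75  60  53  47  53 145 151 177 190]
 [ 74  73  74  74  72  73  77 175 228 239 239]
 [ 72  75  75  74  75  74  74  83 209 239 239]]
372 197
```

Request:
send_rows(
  rows=[
    {"hand": 20,"x": 1.5,"y": 4,"z": -1,"roll": 0},
    {"hand": 20,"x": 1.5,"y": 4,"z": -1.1,"roll": 0},
    {"hand": 20,"x": 1.5,"y": 4,"z": -1.2,"roll": 0},
    {"hand": 20,"x": 0,"y": 0,"z": 0,"roll": 0},
    {"hand": 20,"x": 0,"y": 0,"z": 0,"roll": 0},
    {"hand": 20,"x": 0,"y": 0,"z": 0,"roll": 0},
    {"hand": 20,"x": 0,"y": 0,"z": 0,"roll": 0},
    {"hand": 20,"x": 0,"y": 0,"z": 0,"roll": 0},
    {"hand": 20,"x": 0,"y": 0,"z": 0,"roll": 0},
    {"hand": 20,"x": 0,"y": 0,"z": 0,"roll": 0},
  ],
)

```text
time: 11.7
position: [0.5817, 0.2523, 0.2836]
tool_rot: [2.604, 1.757, 0.002]
ft_force: [2.4, 2.8, 2.4]
grip_width: 0.344
grip_force: 15.0
```

```bash
cat > m.py <<'E'
from h import *
import sys
s=get_state();ims=[get_image("scene").astype(float) for _ in range(4)];im=np.mean(ims,0);print(s["position"],s["ft_force"],s["torque"],s["time"])
cv2.imwrite(f"pics/{sys.argv[1]}.png",cv2.resize(im[165:240,329:419].astype(np.uint8),(720,600),interpolation=cv2.INTER_CUBIC))
r=red(im,(319,195,100,20));print(r)
x,y=int(r[0])-5,int(r[1])-8;print(x,y);print(im[y:y+13,x:x+11,2].astype(int)); print(im[y:y+13,x:x+11,1].astype(int))
E
python3 m.py s5
```

```text
[0.58165418 0.25226006 0.28361329] [2.43694763 2.80359949 2.41061987] [ 0.54603435 -0.82430584  0.0729815 ] 11.7
(np.float64(379.0), np.float64(206.0), np.float64(32.699999999999996))
374 198
[[126 125 123 109 102 104 105 124 124 124 123]
 [125 125 124 120  95  94 110 125 124 124 122]
 [124 123 104 103  66  68 110 126 124 124 123]
 [124 111  48  47  13  31  72 105 124 124 123]
 [124  80  12  12  12  12  15  54 124 124 124]
 [122  62  12  12  12  12  12  34 124 125 124]
 [123  91  38  12  12  11  16  67 125 126 124]
 [124 123  91  48  23  61  75 106 124 124 123]
 [104 124 122  69  34  92 123 121 103 121 103]
 [ 80 117 115  51  42  77 121 117  86 114  82]
 [ 91  97  96  66  71 127 144 141 141 161 178]
 [ 79  81  81  82  88 149 207 206 208 225 234]
 [ 80  80  80  80  79  87 201 234 235 235 235]]
[[116 115 113  94  69  71  79 113 114 114 112]
 [115 115 114 105  71  67  90 115 114 114 112]
 [114 113  95  95  57  55  97 115 114 114 113]
 [114 102  44  44  13  28  67  96 114 114 113]
 [114  73  11  11  11  11  15  49 114 114 114]
 [113  57  11  11  11  11  11  31 114 115 114]
 [113  83  35  12  11  11  15  61 115 115 114]
 [114 113  83  21  12  17  69  96 114 114 113]
 [ 95 114 112  25  12  22 113 111  94 111  94]
 [ 63 100  98  10  11  19 109 102  72 100  67]
 [ 69  75  73  43  45  94 122 116 118 141 159]
 [ 72  71  72  71  73 128 187 187 188 207 224]
 [ 73  73  73  73  73  79 188 226 226 225 225]]
```

View pics/s5.png

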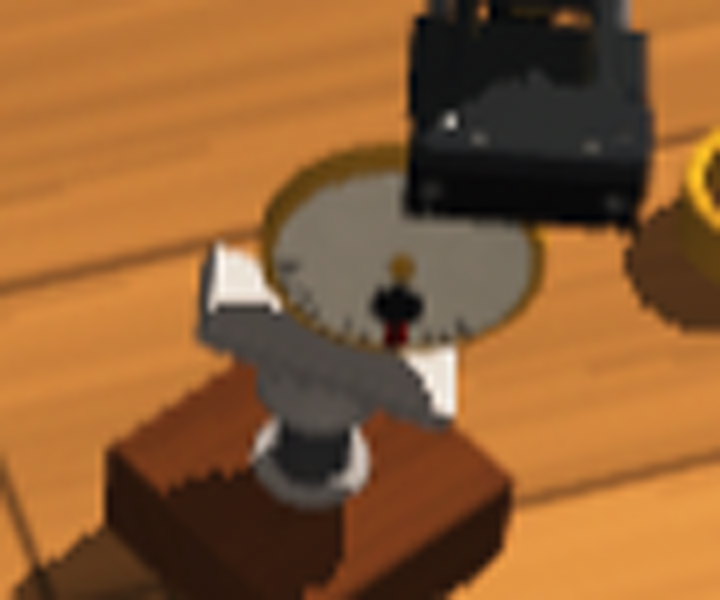

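Request:
send_rows(
  rows=[
    {"hand": 20,"x": 0.4,"y": 0.9,"z": -0.4,"roll": 0},
    {"hand": 20,"x": 0,"y": 0,"z": 0,"roll": 0},
    {"hand": 20,"x": 0,"y": 0,"z": 0,"roll": 0},
    {"hand": 20,"x": 0,"y": 0,"z": 0,"roll": 0},
    {"hand": 20,"x": 0,"y": 0,"z": 0,"roll": 0},
    {"hand": 20,"x": 0,"y": 0,"z": 0,"roll": 0},
    {"hand": 20,"x": 0,"y": 0,"z": 0,"roll": 0},
    {"hand": 20,"x": 0,"y": 0,"z": 0,"roll": 0},
    {"hand": 20,"x": 0,"y": 0,"z": 0,"roll": 0},
    {"hand": 20,"x": 0,"y": 0,"z": 0,"roll": 0},
  ],
)

```text
time: 12.9
position: [0.5819, 0.2527, 0.2834]
tool_rot: [2.604, 1.756, -0.0]
ft_force: [2.5, 1.6, 5.3]
grip_width: 0.348
grip_force: 15.0
```

Request:
send_rows(
  rows=[
    {"hand": 20,"x": 0,"y": 0,"z": 0,"roll": 0},
    {"hand": 20,"x": 0,"y": 0,"z": 0,"roll": 0},
    {"hand": 20,"x": 0,"y": 0,"z": 0,"roll": 0},
    {"hand": 20,"x": 0,"y": 0,"z": 0,"roll": 0},
    {"hand": 20,"x": 0,"y": 0,"z": 0,"roll": 0},
  ],
)

```text
time: 13.4
position: [0.5819, 0.2527, 0.2834]
tool_rot: [2.604, 1.756, 0.0]
ft_force: [2.5, 2.7, 5.3]
grip_width: 0.344
grip_force: 15.0
```

```bash
python3 m.py s6
```

```text
[0.58192321 0.25267402 0.28344787] [2.51844568 2.66939354 5.27227879] [ 0.29112423 -0.64942675  0.03369005] 13.4
(np.float64(nan), np.float64(nan), np.float64(0.0))h.py:23: RuntimeWarning: invalid value encountered in scalar divide
  wt=np.clip(r-2.2*np.maximum(b,g)-10,0,None)*(r>80);yy,xx=np.mgrid[y:y+h,x:x+w];return (wt*xx).sum()/wt.sum(),(wt*yy).sum()/wt.sum(),wt.sum()
Traceback (most recent call last):
  File "m.py", line 6, in <module>
    x,y=int(r[0])-5,int(r[1])-8;print(x,y);print(im[y:y+13,x:x+11,2].astype(int)); print(im[y:y+13,x:x+11,1].astype(int))
        ~~~^^^^^^
ValueError: cannot convert float NaN to integer
```

Run:
```python
from h import *
s=get_state();im=get_image("scene");print(s["ft_force"],s["position"])
print(im[203:209,374:385,2]);print(im[203:209,374:385,1])
```

```text
[3.42730666 2.24769987 5.38144523] [0.58193229 0.25263009 0.28342073]
[[123  62  13  13  11  14  12  33 125 125 124]
 [124  91  39  11  13  11  17  67 126 127 124]
 [125 124  91  53  14  47  76 107 124 125 124]
 [104 124 123  74  25  77 123 122 104 121 103]
 [ 84 117 115  61  42  77 122 117  86 115  83]
 [ 96  97  97  81  72 127 144 141 141 160 158]]
[[114  57  13  13  10  13  12  30 114 115 114]
 [114  83  36  11  12  11  16  61 115 116 114]
 [114 114  83  36  11  15  70  97 113 115 113]
 [ 96 114 113  44  12  20 113 112  95 111  94]
 [ 68 101  99   9  12  20 108 102  73 101  67]
 [ 77  75  75  43  45  94 122 116 117 139 136]]
```

```bash
python3 -c "
from bench import *
print(close_job())"
```

```text
the job is handed in; nothing more can be done
None
```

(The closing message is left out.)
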